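Turn a manifold block in the cam vice to bring its two-port face up

TASK

The manifold block in the little cam vice is finished on its single-port face. Swing the lever open, take the block out, give it a quarter turn so that the face with the two ports is up, set it back squarely between the jaws, about the middle of their width and flat on the bed, and clamp it again with the lever swung fully home. Leave the tools lying around the vice where they are, and let go of everything at the end.

Things in the scene. Friction and masses are not known exactly. Their poses are not given: they have to be found in the camera images.
- vice: Grey cam vice bolted down, foot 90 (x) by 245 (y) by 14 mm. Origin: on the bench top, under the middle of the clamped block; z up; clamps along its y. Fixed jaw on the +y side, face at y = +25 mm, back at +59. Sliding jaw on the -y side. Both jaws lie within +-24 mm in x and reach 64 mm above the bench. Beside them (beyond 24 mm in x) only the 14 mm foot and the lever.
- jaw_plate: Steel face plate of the sliding jaw, 44 x 8 x 23 mm, on stiff springs with 2 mm of travel; its face looks to the vice's +y. Origin: at the vice's origin while the 50 mm block is clamped (face then at y = -25 mm); moves along the vice's y only. Lever fully open: face at y = -33 mm, a free gap of 58 mm between the jaws.
- lever (a joint): Cam lever about the upright pivot at vice x = 0, y = -125 mm. 0 = clamped, fully home at its stop, pointing along the vice's -x; grows anticlockwise seen from above, to 1.6 rad at the open stop (pointing along -y). Starts at 0. Self-locking: stays where left (friction 0.5 N m). Closing, it meets the block near 0.3 rad and stiffens: 5 to 10 N at the handle; about 60 N on the block.
- lever_grip (a point): Middle of the upright black handle at the lever's end, 95 mm from the pivot, 89 mm above the bench. The handle is round, about 22 mm in diameter, does not spin, and stands from 69 to 109 mm above the bench on the flat lever bar (60 to 69 mm).
- block: Aluminium manifold block, 64 mm long (x), 50 x 50 mm section (y, z), 0.35 to 0.56 kg. Origin: middle of the face lying underneath at the start. +z: normal of the face with one large port (28 mm), up at the start. +y: normal of the face with two 17 mm ports, towards the sliding jaw at the start, to be on top at the end. The 50 x 50 mm end faces (x = +-32) are plain and free to grasp.
- block_center (a point): Centre of the block; 65 mm above the bench when the block lies on the vice's flat bed, which is 40 mm above the bench. The block on the bed stands 26 mm proud of the jaws and overhangs them by some 8 mm at each end.
- wood_offcut: Beech offcut lying left of the vice, 40 x 140 x 28 mm, loose. Origin at the middle of its underside. Bystander, leave alone.
- pliers: Pliers lying left of the vice, 59 x 182 x 12 mm, loose. Origin at the middle of its underside. Bystander, leave alone.
- hammer: Hammer lying far left, 102 x 262 x 24 mm, loose. Origin at the middle of its underside. Bystander, leave alone.
- screwdriver_red: Screwdriver lying right of the vice, 29 x 217 x 29 mm, loose. Origin at the middle of its underside. Bystander, leave alone.
Not all that is in view belongs to the job. What is shaped like the block but green is not meant.

How it is judged:
By the outcome, as a careful person would: the job done as asked, in the order asked, and still so for the second after the job is handed in, with the robot touching nothing.
It also fails if it takes over 72 s, if anything falls off the work surface, if the arm or the gripper's body presses on something with over 40 N, if the wrist force passes 120 N, or if a joint passes its speed limit or range.

ROBOT

A 6-joint arm with a two-finger parallel gripper is mounted at the origin on a cart in front of the work surface, level with it; the furniture and walls round the work are solid. World frame = base frame: x ahead of the robot, y to its left, z up, the work surface at z = 0. Lengths are in mm, angles in rad, forces in N, time in s.
With the tool pointing down it reaches from about 350 to 775 mm from the base axis. Payload 7.3 kg.
Tool frame: the origin (TCP) lies on the front face of the gripper's body, between the roots of the fingers; the fingertips stand 66 mm ahead of it and the grasp point (between the pads) lies 47 mm ahead of it (bot.tip_extent is the distance from the TCP to the fingertips, in mm); z points along the fingers, y is the line along which they close (so a half turn about z gives the same grasp; the last joint's range is limited). The gripper opens to 92 mm and grips with 3 to 60 N. Pads are 19 mm wide; open, the fingers measure 130 mm over their backs; the gripper's body (75 mm by 190 mm) begins 47 mm behind the grasp point.
Start: joints at [-1.31, 0.342, 1.524, -0, 1.275, -0.146], TCP at [207.75, -482.16, 292.241] pointing down, gripper open.
Joint ranges: [-2.53, 2.53], [-0.77, 2.02], [0.04, 2.7], [-1, 4.14], [0.28, 2.66], [-3.11, 3.11]. Speed limits (rad/s): [2.57, 2.57, 3.14, 3.14, 3.14, 3.14].

INTERFACE

Orientations are given as [roll, pitch, yaw] about the fixed x, y, z axes, in that order (R = Rz(yaw) Ry(pitch) Rx(roll)).
In Python, from plant import readout, viewer, order, bot gives the robot as it stands.
- The arm moves only by the shell command python3 -m creep 'ROWS'. ROWS is text: rows parted by semicolons, each of 7 numbers parted by spaces: the shift along the world's x, y, z in m, then the turn, a rotation vector about the world's x, y, z in rad, then the opening in per cent of the stroke, from 0 (shut) to 100 (fully open). A call has 1 to 8 rows; each row shifts and turns the commanded pose from where the row before left it; what a row does not reach is not made up. A row lasts 1/12 s, in which the tool goes at most 41.7 mm and 7.16 degrees, less where a joint would pass 70% of its speed; a pose out of reach is approached as far as the arm can. A call is refused whole if a number of a shift passes 0.0417 or a number of a turn 0.125, either way. A call with a gripper value outside its range is refused whole. The fingers move at their own pace and stop on an object; the grip force is fixed at half the most. Time passes only in rows, so rows that do not move let the fingers close. It gives the time, the measured TCP pose, the force, the opening and the grip force at its end, in the units of the state.
- readout.get_obs(): the state, without advancing time (a new reading comes with each control period).
- viewer.capture(name): name is "scene" or "top" or "wrist"; returns the picture (420x560x3 uint8, red, green, blue); there is no depth.
- viewer.camera_info(name): a dict with "fx", "fy", "cx", "cy" (pixels), "origin" and "rotation" of the camera in the world. Camera axes: x right, y up, looking along -z (the intrinsics and any distortion apply to the point x, -y, -z); pixel columns grow to the right and rows downward; lengths in mm; the calibration is good to about 2 mm. A picture is of the moment at which its call begins: read the wrist's pose just before it. camera_info takes no time and is no camera call; for the wrist camera it gives the pose at the moment of the call.
- order.close_job(): hands the job in; it is judged then, once.
The state is a dict: "time": time; "joint_positions": joint angles; "dq": joint speeds; "tau": joint torques, N m; "tool_pos": TCP position; "tcp_rot": TCP orientation; "contact_force": force on the tool from outside, world axes, zero at the start; "moment": the same for the moment, N m; "grip_width": finger opening in mm; "finger_force": force on a finger pad.
Only numpy, scipy, OpenCV 4.12 (cv2) and the standard library are available. Lean on these libraries where they do the work, as an engineer would, in place of code of your own. Each camera call takes 0.05 s, during which the arm holds its last target. There are 200 camera calls.

## Working session

There is one attempt and no reset: what is moved stays moved. The work goes in short steps, Python scripts to look and compute and a shell command to move; the robot and the scene stay as the last step left them, time stands still between calls to the robot, and variables do not carry over. Pictures are saved under pics/ and viewed, at most 10 in all, crops included, and the job is handed in when it is done.

```bash
ls; mkdir -p pics; python3 - <<'E'
from plant import readout, viewer, order, bot
import cv2
for n in ("scene","top"):
    im=viewer.capture(n); cv2.imwrite(f"pics/{n}0.png",im[:,:,::-1]); i=viewer.camera_info(n); print(n,i)
print(readout.get_obs())
E
```

```text
pics
scene {'fx': 415.02405914537735, 'fy': 415.02405914537735, 'cx': 280.1369926446671, 'cy': 216.65887979116437, 'origin': array([-222.5449896 , 1036.93482456,  815.21456085]), 'rotation': array([ 1.04901284,  0.00558072, -2.53150094])}
top {'fx': 461.0919229471379, 'fy': 461.0919229471379, 'cx': 273.95051945514166, 'cy': 212.21604087417663, 'origin': array([ 424.63094555,   33.5307811 , 1355.89370962]), 'rotation': array([ 0.06727906,  0.00729001, -1.58595602])}
{'time': 0.1, 'joint_positions': array([-1.30999506e+00,  3.42644631e-01,  1.52492171e+00, -2.17502126e-05,
        1.27541044e+00, -1.45985711e-01]), 'dq': array([-2.60114040e-03, -2.09553669e-03, -2.11606385e-03,  3.73456219e-04,
       -9.14175218e-05,  1.33199077e-03]), 'tau': array([ 1.39638294e-03, -4.32001805e+01, -2.44695801e+01,  7.18713831e-02,
        5.25778206e-02, -3.83973736e-05]), 'tool_pos': array([ 207.67180139, -481.87723735,  291.61869608]), 'tcp_rot': array([-3.14022023e+00, -1.80767390e-04,  4.06793199e-01]), 'contact_force': array([-0.20280551, -0.76192048,  0.26634392]), 'moment': array([0.03242986, 0.01336219, 0.00756485]), 'finger_force': 0.0, 'grip_width': 91.75041536095316}
```

View pics/scene0.png

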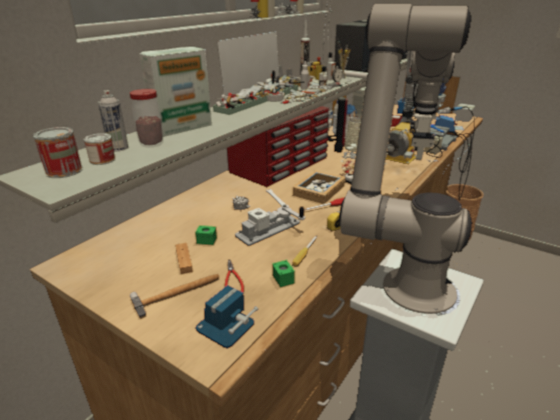

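View pics/top0.png

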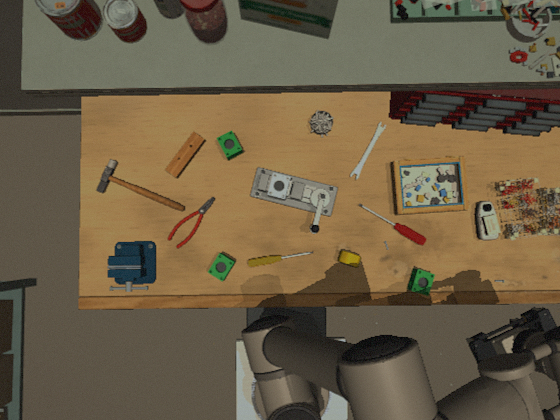

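The scene shows the grey cam vice in the middle of the bench. In the top view, the vice foot is centred at about (294,192), the block at about (277,186), the lever pivot at about (320,198) and the black handle at about (315,228). Next I'll measure these.

```bash
cat > h.py <<'E'
import numpy as np, cv2
from scipy.spatial.transform import Rotation as R
from plant import readout, viewer, order, bot
def ray(info,u,v,z):
    d=np.array([(u-info["cx"])/info["fx"],-(v-info["cy"])/info["fy"],-1.])
    d=R.from_euler("xyz",info["rotation"]).apply(d); o=np.array(info["origin"])
    return o+d*(z-o[2])/d[2]
def proj(info,p):
    c=R.from_euler("xyz",info["rotation"]).inv().apply(np.array(p,float)-info["origin"])
    return info["cx"]+info["fx"]*c[0]/-c[2], info["cy"]-info["fy"]*c[1]/-c[2]
def obs():
    o=readout.get_obs(); print(round(o["time"],2),o["tool_pos"].round(1),o["tcp_rot"].round(3),o["contact_force"].round(1),round(o["grip_width"],1),round(o["finger_force"],1)); return o
E
python3 - <<'E'
from h import *
info=viewer.camera_info("top"); print({k:v for k,v in info.items() if 'dist' in k})
im=cv2.imread("pics/top0.png")
x0,y0=235,145
c=im[y0:y0+100,x0:x0+125]
hsv=cv2.cvtColor(c,cv2.COLOR_BGR2HSV)
g=(hsv[:,:,1]<60).astype('uint8'); g=cv2.morphologyEx(g,cv2.MORPH_OPEN,np.ones((3,3)))
cs,_=cv2.findContours(g,0,2); k=max(cs,key=cv2.contourArea); 
r=cv2.minAreaRect(k+np.array([x0,y0])); print(r)
print([ray(info,*p,14).round(1) for p in cv2.boxPoints(r)])
b=(hsv[:,:,2]<45).astype('uint8'); n,l,s,ce=cv2.connectedComponentsWithStats(b)
for i in range(1,n):
    if s[i,4]>15: p=ce[i]+[x0,y0]; print(s[i],p,ray(info,*p,109).round(1))
cv2.imwrite("pics/top0c.png",cv2.resize(c,None,fx=6,fy=6,interpolation=cv2.INTER_CUBIC))
E
```

```text
{}
((292.09576416015625, 196.98776245117188), (82.85334777832031, 41.80311584472656), 14.534454345703125)
[array([532.2, 121.1,  14. ]), array([650.9,  89. ,  14. ]), array([ 585.7, -144.8,   14. ]), array([ 467.9, -111.5,   14. ])]
[76 80  8  7 44] [314.5        228.18181818] [463.8 -67.6 109. ]
```

View pics/top0c.png

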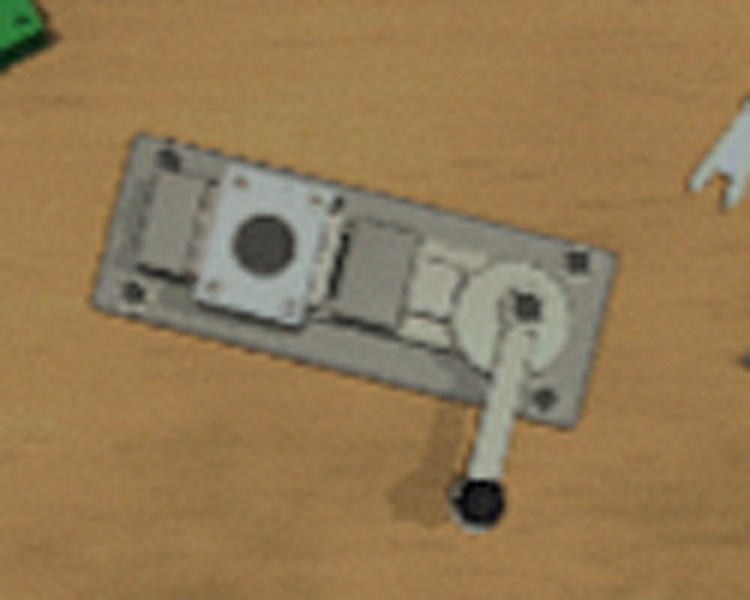

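The crop (6x, offset 235,145) shows the foot corners at about (138,133), (617,257), (572,428) and (93,307). The port is at (264,243), the pivot at (525,305) and the handle at (480,502).

```bash
python3 - <<'E'
from h import *
info=viewer.camera_info("top")
f=lambda p,z: ray(info,235-.42+p[0]/6,145-.42+p[1]/6,z)[:2]
A,B,C,D=[f(p,14) for p in [(138,133),(617,257),(572,428),(93,307)]]
yax=(A+D-B-C)/2; xax=(A+B-C-D)/2
yaw=np.arctan2(-yax[0],yax[1]); print(np.linalg.norm(yax),np.linalg.norm(xax),yaw,np.arctan2(xax[1],xax[0]))
port=f((264,243),90); h=f((480,502),109); print("port",port,"handle",h,"foot c",(A+B+C+D)/4)
bc=np.mean([f(p,90) for p in [(224,163),(335,193),(303,325),(196,300)]],0); print("block",bc)
u=np.array([np.cos(yaw),np.sin(yaw)]);v=np.array([-u[1],u[0]])
print("handle pred from port",port-125*v-95*u, "from pivot")
E
```

```text
240.91464351542925 87.38200114386457 -0.2678456150087683 -0.2716552490661059
port [584.98404064  27.53865206] handle [463.64594493 -67.78037519] foot c [575.29128443 -16.65350473]
block [583.99119367  27.32516177]
handle pred from port [460.28961628 -67.86208449] from pivot
```

```bash
python3 -m creep '0.03 0.04 -0.01 0 0 -0.03 100; 0.02 0.04 -0.01 0 0 0 100; 0 0.02 -0.01 0 0 0 100;0 0 0 0 0 0 100'
```

```text
time: 1.1
tool_pos: [433.2, -135.4, 227.5]
tcp_rot: [-3.14, 0.005, -0.258]
contact_force: [-1.4, -0.1, -0.2]
grip_width: 91.7
finger_force: 0.0
```

```bash
python3 -m creep '0.015 0.03 0 0 0 0 100;0.014 0.03 0 0 0 0 100;0 0.007 0 0 0 0 100;0 0 0 0 0 0 100'
python3 - <<'E'
from h import *
obs(); info=viewer.camera_info("wrist"); im=viewer.capture("wrist")
print(info["origin"],proj(info,[462,-68,109]))
cv2.imwrite("pics/w1.png",im[:,:,::-1])
E
```

```text
time: 1.43
tool_pos: [462.9, -71.5, 229.4]
tcp_rot: [3.141, 0.001, -0.26]
contact_force: [-1.3, -0.4, -0.8]
grip_width: 91.9
finger_force: 0.0
1.43 [462.9 -71.5 229.4] [ 3.141e+00  1.000e-03 -2.600e-01] [-1.3 -0.4 -0.8] 91.9 0.0
[527.24669245 -89.61473532 322.21820098] (np.float64(267.8927109539978), np.float64(235.2682617289457))
```

View pics/w1.png

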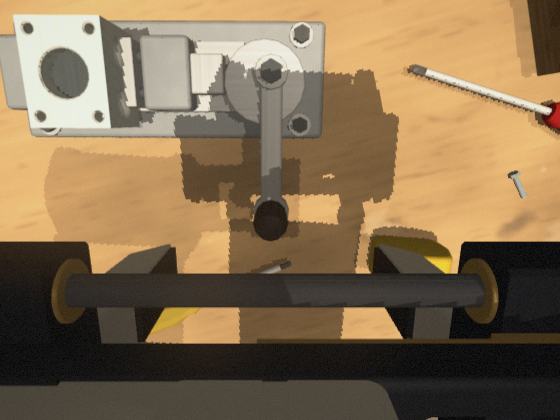

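The wrist view shows the black handle top at about (270,222), the block port at about (64,74) and the pivot bolt at about (270,70).

```bash
python3 - <<'E'
from h import *
info=viewer.camera_info("wrist")
im=cv2.imread("pics/w1.png"); g=cv2.cvtColor(im,cv2.COLOR_BGR2GRAY)[195:242,240:300]
m=(g<45).astype('uint8'); n,l,s,c=cv2.connectedComponentsWithStats(m); i=1+np.argmax(s[1:,4]); print(s[i]+[240,195,0,0,0],c[i]+[240,195])
u,v=270.5,s[i][1]+195+s[i][3]-s[i][2]/2
print("handle",u,v,ray(info,u,v,109))
print("bot",ray(info,270.5,217-0,89))
p=ray(info,64,74,90);q=ray(info,270,70,78);print("port",p,"pivot",q)
a,b=ray(info,32,22,14),ray(info,324,22,14);d=a-b
a2,b2=ray(info,32,136,14),ray(info,324,136,14)
print(np.arctan2(-d[0],d[1]),np.linalg.norm(d),(a+b+a2+b2)/4)
c=[ray(info,*t,90) for t in [(15,16),(98,14),(108,125),(21,127)]];print(np.mean(c,0)); e=c[1]-c[2]; print(np.arctan2(e[1],e[0]))
E
```

```text
[ 253  201   35   40 1059] [270.22001889 220.33711048]
handle 270.5 223.5 [468.64735704 -72.66424278 109.        ]
bot [467.53685911 -72.15001757  89.        ]
port [586.37071679  25.03079778  90.        ] pivot [557.94074161 -96.11768446  78.        ]
-0.2610619309837106 226.67825728209044 [577.09815303 -23.72231935  14.        ]
[587.70246328  26.66129309  90.        ]
-0.2820905587440858
```

```bash
python3 -m creep '0.003 0.001 -0.025 0 0 -0.008 100;0 0 -0.025 0 0 0 100;0 0 -0.025 0 0 0 100;0 0 -0.015 0 0 0 100;0 0 0 0 0 0 40;0 0 0 0 0 0 0;0 0 0 0 0 0 0;0 0 0 0 0 0 0'; python3 -m creep '0 0 0 0 0 0 0;0 0 0 0 0 0 0;0 0 0 0 0 0 0;0 0 0 0 0 0 0'
```

```text
time: 2.15
tool_pos: [466.5, -72.3, 140.7]
tcp_rot: [3.141, -0.002, -0.272]
contact_force: [0.8, 0.8, -0.2]
grip_width: 69.8
finger_force: 0.0
time: 2.48
tool_pos: [466.0, -71.5, 139.8]
tcp_rot: [3.141, -0.001, -0.271]
contact_force: [-0.7, -0.3, -0.5]
grip_width: 42.6
finger_force: 0.0
```

```bash
python3 -m creep '0 0 0 0 0 0 0;0 0 0 0 0 0 0;0 0 0 0 0 0 0;0 0 0 0 0 0 0;0 0 0 0 0 0 0;0 0 0 0 0 0 0'
python3 - <<'E'
import numpy as np
t=np.arange(0,1.65,.1)+np.pi-.268
print(np.diff(95*np.c_[np.cos(t),np.sin(t)],axis=0).round(1).tolist())
E
```

```text
time: 2.98
tool_pos: [465.8, -71.3, 139.4]
tcp_rot: [-3.141, 0.0, -0.271]
contact_force: [-0.0, 1.8, 0.8]
grip_width: 21.1
finger_force: 30.0
[[-2.1, -9.3], [-1.1, -9.4], [-0.2, -9.5], [0.8, -9.5], [1.7, -9.3], [2.6, -9.1], [3.5, -8.8], [4.4, -8.4], [5.2, -7.9], [6.0, -7.4], [6.7, -6.7], [7.3, -6.0], [7.9, -5.3], [8.4, -4.5], [8.8, -3.6], [9.1, -2.7]]
```

```bash
python3 -m creep '-0.0021 -0.0093 0 0 0 0.1 0;-0.0011 -0.0094 0 0 0 0.1 0;-0.0002 -0.0095 0 0 0 0.1 0;0.0008 -0.0095 0 0 0 0.1 0;0.0017 -0.0093 0 0 0 0.1 0;0.0026 -0.0091 0 0 0 0.1 0'
```

```text
time: 3.48
tool_pos: [468.7, -127.2, 139.5]
tcp_rot: [-3.141, -0.003, 0.333]
contact_force: [9.0, 9.3, -3.4]
grip_width: 21.3
finger_force: 30.0
```

```bash
python3 -m creep '0.0035 -0.0088 0 0 0 0.1 0;0.0044 -0.0084 0 0 0 0.1 0;0.0052 -0.0079 0 0 0 0.1 0;0.006 -0.0074 0 0 0 0.1 0;0.0067 -0.0067 0 0 0 0.1 0;0.0073 -0.006 0 0 0 0.1 0'; python3 -m creep '0.0079 -0.0053 0 0 0 0.1 0;0.0084 -0.0045 0 0 0 0.1 0;0.0088 -0.0036 0 0 0 0.1 0;0.0091 -0.0027 0 0 0 0.1 0;0.002 0 0 0 0 0 0;0 0 0 0 0 0 0'
```

```text
time: 3.98
tool_pos: [502.0, -171.0, 139.4]
tcp_rot: [-3.141, -0.004, 0.933]
contact_force: [7.6, 14.4, 0.6]
grip_width: 21.8
finger_force: 30.0
time: 4.48
tool_pos: [535.8, -186.3, 139.3]
tcp_rot: [-3.136, -0.004, 1.33]
contact_force: [-3.9, 11.8, 7.9]
grip_width: 21.5
finger_force: 30.0
```

```bash
python3 -m creep '0.004 0 0 0 0 0 0;0 0 0 0 0 0 0'; python3 -m creep '0 0 0 0 0 0 60;0 0 0 0 0 0 100;0 0 0 0 0 0 100;0 0 0 0 0 0 100;0 0 0 0 0 0 100;0 0 0.02 0 0 0 100;0 0 0.04 0 0 0 100;0 0 0.04 0 0 0 100'
```

```text
time: 4.65
tool_pos: [536.4, -186.3, 139.1]
tcp_rot: [-3.128, -0.003, 1.33]
contact_force: [-20.5, 10.3, 17.1]
grip_width: 21.5
finger_force: 30.1
time: 5.32
tool_pos: [540.3, -188.8, 239.2]
tcp_rot: [-3.138, -0.001, 1.329]
contact_force: [1.9, -1.2, 0.2]
grip_width: 70.4
finger_force: 0.0
```

```bash
python3 -m creep '0.008 0.03 0 0 0 0 100;0.008 0.035 0 0 0 -0.02 100;0.008 0.035 0 0 0 0 100;0.006 0.035 0 0 0 0 100;0 0.016 0 0 0 0 100;0 0 0 0 0 0 100'
python3 - <<'E'
from h import *
o=obs(); print(o["joint_positions"].round(3)); info=viewer.camera_info("wrist"); im=viewer.capture("wrist")
print(proj(info,[587,26,90]))
cv2.imwrite("pics/w2.png",im[:,:,::-1])
E
```

```text
time: 5.82
tool_pos: [571.1, -34.5, 239.4]
tcp_rot: [3.142, -0.001, 1.313]
contact_force: [-0.3, 0.2, 0.8]
grip_width: 91.7
finger_force: 0.0
5.82 [571.1 -34.5 239.4] [ 3.142e+00 -1.000e-03  1.313e+00] [-0.3  0.2  0.8] 91.7 0.0
[-1.950e-01  4.730e-01  1.471e+00  1.000e-03  1.198e+00  6.300e-02]
(np.float64(272.9185127688446), np.float64(125.3209097200509))
```

View pics/w2.png

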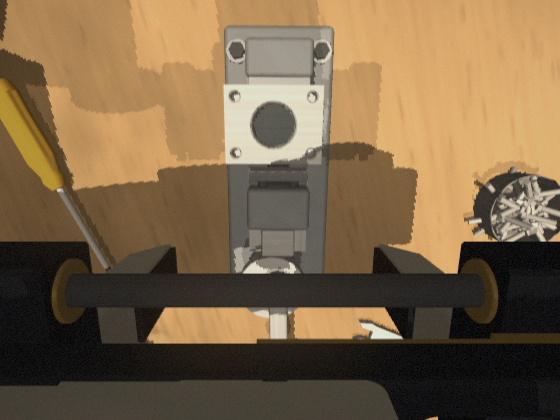

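The block's white top spans about (224..324, 85..163), with the port at (273,124). The jaw has retracted, leaving a gap below the block.

```bash
python3 - <<'E'
from h import *
info=viewer.camera_info("wrist")
im=cv2.imread("pics/w2.png"); g=cv2.cvtColor(im,cv2.COLOR_BGR2GRAY)
h=cv2.cvtColor(im,cv2.COLOR_BGR2HSV)
sub=g[80:170,215:335]
pc=cv2.moments((g[95:155,245:300]<110).astype('uint8'),True); pu,pv=245+pc['m10']/pc['m00'],95+pc['m01']/pc['m00']
print("port",pu,pv,ray(info,pu,pv,90))
# foot edge lines from vertical gradients: right/left edges by row
for rows in [(30,75),(170,240)]:
    pass
pts=lambda us,vs,z:[ray(info,u,v,z)[:2] for u,v in zip(us,vs)]
m=(h[:,:,1]<50).astype('uint8'); 
L=[];Rr=[]
for v in list(range(40,78,3))+list(range(190,240,4)):
    r=np.where(m[v,180:380])[0]+180
    # contiguous run through 275
    a=275
    while m[v,a-1:a+1].any() and a>181:a-=1
    b=275
    while m[v,b:b+2].any() and b<379:b+=1
    L.append(ray(info,a,v,14)[:2]);Rr.append(ray(info,b,v,14)[:2])
for S in (L,Rr):
    S=np.array(S,np.float32); l=cv2.fitLine(S,cv2.DIST_HUBER,0,.01,.01).ravel(); l=l*np.sign(l[1]); print("edge dir yaw",np.arctan2(-l[0],l[1]),l[2:]*np.sign(l[1]))
# block edges
c=[ray(info,*t,90)[:2] for t in [(223.5,84.5),(322,84),(324,163),(224,163.5)]]
print(np.mean(c,0),[np.linalg.norm(c[i]-c[i-1]).round(1) for i in range(4)])
e=(c[1]-c[0]+c[2]-c[3]);print("yaw",np.arctan2(e[1],e[0]))
E
```

```text
port 272.6241655540721 124.32710280373831 [587.01711866  24.54241989  90.        ]
edge dir yaw -0.26660073 [539.3306      3.2071538]
edge dir yaw -0.2638515 [625.87134  -17.594398]
[587.42170619  24.13859594] [np.float64(50.0), np.float64(62.5), np.float64(50.1), np.float64(66.9)]
yaw -0.25368324874763815
```

```bash
python3 -m creep '0.001 0.003 -0.008 0.108 -0.0294 0 100;0.001 0.003 -0.008 0.108 -0.0294 0 100;0.001 0.003 -0.008 0.108 -0.0294 0 100;0.001 0.003 -0.008 0.108 -0.0294 0 100;0.001 0.003 -0.008 0.108 -0.0294 0 100;0.001 0.004 -0.008 0.108 -0.0294 0 100;0.001 0.004 -0.008 0.108 -0.0294 0 100;0 0 0 0 0 0 100'
python3 - <<'E'
from h import *
o=obs(); print(o["joint_positions"].round(3)); r=R.from_euler("xyz",o["tcp_rot"]); print(r.as_matrix().round(3))
E
```

```text
time: 6.53
tool_pos: [576.7, -17.6, 180.1]
tcp_rot: [-3.138, -0.787, 1.3]
contact_force: [0.0, 0.3, -0.9]
grip_width: 91.8
finger_force: 0.0
6.53 [576.7 -17.6 180.1] [-3.138 -0.787  1.3  ] [ 0.   0.3 -0.9] 91.8 0.0
[-0.481  0.619  1.639  0.823  1.234 -0.64 ]
[[ 0.189  0.964  0.186]
 [ 0.68  -0.265  0.684]
 [ 0.709 -0.003 -0.706]]
```

```bash
python3 -m creep '0.002 0.008 -0.02 0 0 0 100;0 0 -0.02 0 0 0 100;0 0 -0.02 0 0 0 100;0 0 -0.015 0 0 0 100;0 0 -0.004 0 0 0 100;0 0 0 0 0 0 100'; python3 -m creep '0 0 0 0 0 0 60;0 0 0 0 0 0 60;0 0 0 0 0 0 60;0 0 0 0 0 0 60;0 0 0 0 0 0 60'
```

```text
time: 7.03
tool_pos: [579.8, -7.4, 104.0]
tcp_rot: [3.139, -0.781, 1.31]
contact_force: [0.2, -0.1, -0.2]
grip_width: 91.6
finger_force: 0.0
time: 7.45
tool_pos: [578.7, -6.5, 105.0]
tcp_rot: [3.14, -0.784, 1.312]
contact_force: [-4.0, -1.0, 4.0]
grip_width: 63.3
finger_force: 30.0
```

```bash
python3 -m creep '0 0 0.01 0 0 0 60;0 0 0.015 0 0 0 60;0 0 0.02 0 0 0 60;0 0 0.02 0 0 0 60;0 0 0.02 0 0 0 60;0 0 0.01 0 0 0 60;0 0 0 0 0 0 60'; python3 -m creep '0.0013 0.0048 0 -0.108 0.0294 0 60;0.0013 0.0048 0 -0.108 0.0294 0 60;0.0013 0.0048 0 -0.108 0.0294 0 60;0.0013 0.0048 0 -0.108 0.0294 0 60;0.0013 0.0048 0 -0.108 0.0294 0 60;0.0013 0.0048 0 -0.108 0.0294 0 60;0.0013 0.0048 0 -0.108 0.0294 0 60;0 0 0 0 0 0 60'
python3 -m creep '0.0013 0.0048 0 -0.108 0.0294 0 60;0.0013 0.0048 0 -0.108 0.0294 0 60;0.0013 0.0048 0 -0.108 0.0294 0 60;0.0013 0.0048 0 -0.108 0.0294 0 60;0.0013 0.0048 0 -0.108 0.0294 0 60;0.0013 0.0048 0 -0.108 0.0294 0 60;0.0013 0.0048 0 -0.108 0.0294 0 60;0 0 0 0 0 0 60'
python3 - <<'E'
from h import *
o=obs(); print(o["joint_positions"].round(3)); r=R.from_euler("xyz",o["tcp_rot"]); print(r.as_matrix().round(3))
u=np.array([.965,-.262,0])
r0=R.from_euler("xyz",[3.14,-.784,1.312]); want=R.from_rotvec(-np.pi/2*u)*r0
print("to do",(want*r.inv()).as_rotvec().round(4))
for n in("wrist","scene"): cv2.imwrite(f"pics/{n}3.png",viewer.capture(n)[:,:,::-1])
E
```

```text
time: 8.03
tool_pos: [580.7, -7.3, 201.8]
tcp_rot: [3.131, -0.782, 1.315]
contact_force: [0.9, -0.2, -5.4]
grip_width: 63.9
finger_force: 30.0
time: 8.7
tool_pos: [588.8, 29.9, 198.3]
tcp_rot: [-3.14, 0.004, 1.314]
contact_force: [-0.3, 1.6, -4.3]
grip_width: 63.8
finger_force: 30.0
time: 9.37
tool_pos: [596.8, 62.4, 194.4]
tcp_rot: [-3.123, 0.786, 1.324]
contact_force: [-0.8, 0.5, -5.9]
grip_width: 63.8
finger_force: 30.0
9.37 [596.8  62.4 194.4] [-3.123  0.786  1.324] [-0.8  0.5 -5.9] 63.8 30.0
[ 0.237  0.791  1.227 -0.665  1.577  0.646]
[[ 0.173  0.966 -0.191]
 [ 0.686 -0.257 -0.681]
 [-0.707 -0.013 -0.707]]
to do [-0.0031 -0.0077 -0.0036]
```

View pics/wrist3.png

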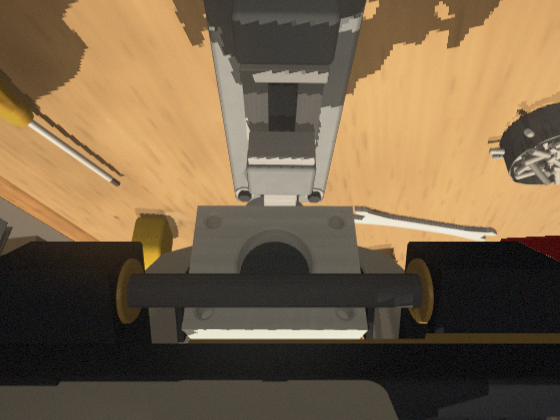

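The wrist view shows the block held with the single port facing +y and the two-port face up. Behind it are the fixed jaw at the top (235..335, 10..60), the bed, and the sliding jaw at about (250..315, 130..165). I'll check the alignment by projecting the model points.

```bash
python3 - <<'E'
from h import *
info=viewer.camera_info("wrist"); print(info["origin"])
yaw=-.265;u=np.array([np.cos(yaw),np.sin(yaw),0]);v=np.array([-u[1],u[0],0]);O=np.array([588.5,25,0])
im=cv2.imread("pics/wrist3.png"); 
def P(x,y,z): return proj(info,O+x*u+y*v+np.array([0,0,z]))
for name,q in dict(fixL=(-24,25,64),fixR=(24,25,64),backL=(-24,59,64),backR=(24,59,64),plL=(-22,-33,63),plR=(22,-33,63),sl=(-24,-41,64),sr=(24,-41,64),footA=(-45,-60,14),bedL=(-24,0,40),bedR=(24,0,40),foot1=(-45,0,14),foot2=(45,0,14),pivot=(0,-125,75)).items():
    print(name,np.round(P(*q),0)); 
    p=tuple(int(round(t)) for t in P(*q)); cv2.circle(im,p,2,(0,0,255),-1)
o=readout.get_obs(); T=o["tool_pos"]
c=T+(-40*v)+np.array([0,0,-33]); print("centre rel vice",(c-O)@u,(c-O)@v,c[2])
for a in(-32,32):
  for b in(-25,25):
    p=proj(info,c+a*u+25*v+np.array([0,0,b])); print(np.round(p)); cv2.circle(im,tuple(int(t) for t in p),2,(0,255,0),-1)
cv2.imwrite("pics/w3b.png",cv2.resize(im[:350,180:400],None,fx=2.2*0.77,fy=2.2*.77,interpolation=cv2.INTER_CUBIC))
E
```

```text
[627.37565225 167.22886995 216.76925582]
fixL [229.  80.]
fixR [323.  81.]
backL [221.  14.]
backR [333.  15.]
plL [241. 153.]
plR [309. 154.]
sl [239. 162.]
sr [311. 163.]
footA [218. 128.]
bedL [236.  88.]
bedR [316.  89.]
foot1 [206.  60.]
foot2 [347.  61.]
pivot [275. 236.]
centre rel vice -0.6042634064210468 -3.438265646260833 163.75313083263063
[195. 208.]
[177. 333.]
[351. 209.]
[366. 335.]
```

View pics/w3b.png

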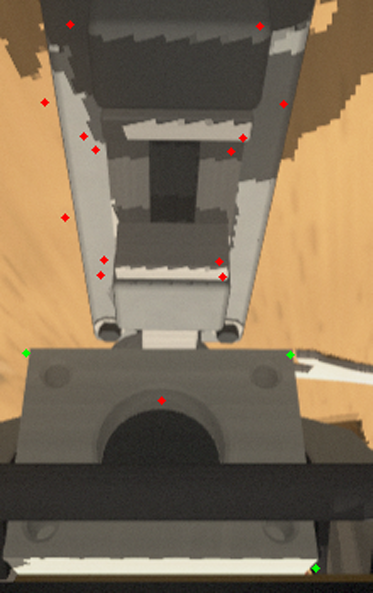

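```bash
python3 -m creep '0.0036 -0.002 -0.01 -0.003 -0.008 -0.004 60;0 0 -0.02 0 0 0 60;0 0 -0.02 0 0 0 60;0 0 -0.016 0 0 0 60;0 0 0 0 0 0 60'; python3 -m creep '0 0 -0.005 0 0 0 60;0 0 -0.005 0 0 0 60;0 0 -0.005 0 0 0 60;0 0 0 0 0 0 60'
```

```text
time: 9.88
tool_pos: [600.3, 56.8, 129.9]
tcp_rot: [3.141, 0.784, 1.302]
contact_force: [-0.5, -0.6, -5.4]
grip_width: 63.9
finger_force: 30.0
time: 10.22
tool_pos: [601.6, 58.3, 118.0]
tcp_rot: [3.134, 0.784, 1.298]
contact_force: [0.1, 1.2, -4.8]
grip_width: 63.9
finger_force: 30.0
```

```bash
python3 -m creep '0 0.0015 -0.005 0 0 0 60;0 0 -0.005 0 0 0 60;0 0 -0.004 0 0 0 60;0 0 0 0 0 0 60'; python3 -m creep '0 0 -0.002 0 0 0 60;0 0 -0.002 0 0 0 60;0 0 0 0 0 0 60'
```

```text
time: 10.55
tool_pos: [601.3, 59.9, 103.3]
tcp_rot: [3.136, 0.785, 1.3]
contact_force: [-0.7, -0.8, -5.3]
grip_width: 63.9
finger_force: 30.0
time: 10.8
tool_pos: [601.8, 59.9, 100.6]
tcp_rot: [3.133, 0.784, 1.298]
contact_force: [-0.3, 0.6, -4.9]
grip_width: 63.6
finger_force: 30.0
```

```bash
python3 -m creep '0 0 -0.001 0 0 0 60;0 0 -0.001 0 0 0 60;0 0 0 0 0 0 60'; python3 -m creep '0 0 -0.001 0 0 0 60;0 0 -0.001 0 0 0 60;0 0 0 0 0 0 60'
```

```text
time: 11.05
tool_pos: [601.8, 59.9, 100.4]
tcp_rot: [3.132, 0.786, 1.297]
contact_force: [-2.1, 4.6, 6.1]
grip_width: 63.6
finger_force: 30.0
time: 11.3
tool_pos: [601.8, 60.0, 100.3]
tcp_rot: [3.13, 0.787, 1.295]
contact_force: [-4.2, 4.7, 16.4]
grip_width: 63.7
finger_force: 30.0
```

```bash
python3 -m creep '0 0 0.003 0 0 0 60;0 0 0 0 0 0 60'; python3 -m creep '0 0 0 0 0 0 80;0 0 0 0 0 0 100;0 0 0 0 0 0 100;0 0 0 0 0 0 100;0.003 0.01 0.015 0 0 0 100;0.006 0.02 0.03 0 0 0 100;0 0 0.04 0 0 0 100;0 0 0.04 0 0 0 100'
python3 -m creep '0 -0.02 0.01 0.108 -0.0294 0 100;0 -0.02 0.01 0.108 -0.0294 0 100;0 -0.02 0 0.108 -0.0294 0 100;0 -0.02 0 0.108 -0.0294 0 100;0 -0.02 0 0.108 -0.0294 0 100;0 -0.02 0 0.108 -0.0294 0 100;0 -0.01 0 0.108 -0.0294 0 100;0 0 0 0 0 0 100'
python3 - <<'E'
from h import *
o=obs(); print(o["joint_positions"].round(3)); info=viewer.camera_info("wrist"); im=viewer.capture("wrist")
cv2.imwrite("pics/w4.png",im[:,:,::-1])
E
```

```text
time: 11.47
tool_pos: [602.1, 60.0, 100.5]
tcp_rot: [3.131, 0.783, 1.297]
contact_force: [-1.0, 4.1, 4.8]
grip_width: 64.1
finger_force: 30.0
time: 12.13
tool_pos: [610.4, 90.5, 224.6]
tcp_rot: [3.137, 0.786, 1.302]
contact_force: [0.3, -0.3, -0.4]
grip_width: 91.7
finger_force: 0.0
time: 12.8
tool_pos: [610.3, -45.2, 245.1]
tcp_rot: [3.137, -0.003, 1.294]
contact_force: [0.6, -0.3, 0.6]
grip_width: 91.6
finger_force: 0.0
12.8 [610.3 -45.2 245.1] [ 3.137e+00 -3.000e-03  1.294e+00] [ 0.6 -0.3  0.6] 91.6 0.0
[-0.2    0.536  1.345  0.003  1.255  0.076]
```

View pics/w4.png

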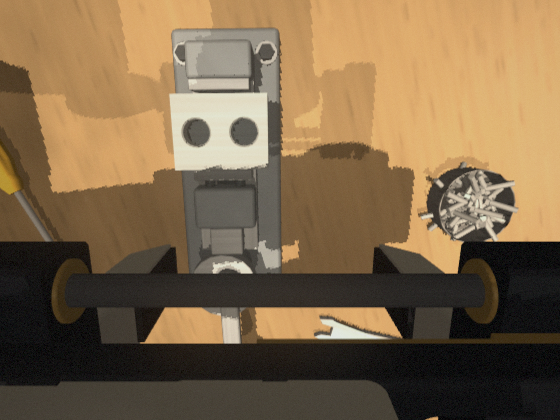

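The two-port face is up, centred at about (220,131), in line with the jaws (fixed plate 190–250, sliding jaw 196–256). Next is the lever.

```bash
python3 -m creep '-0.015 -0.03 0 0 0 0.02 100;-0.015 -0.03 0 0 0 0.016 100;-0.015 -0.03 0 0 0 0 100;-0.015 -0.03 -0.01 0 0 0 100;-0.013 -0.022 -0.01 0 0 0 100;0 0 -0.01 0 0 0 100;0 0 0 0 0 0 100'
python3 - <<'E'
from h import *
o=obs()
E
```

```text
time: 13.43
tool_pos: [536.7, -181.5, 212.2]
tcp_rot: [-3.14, 0.001, 1.336]
contact_force: [-0.5, 1.1, 0.4]
grip_width: 91.8
finger_force: 0.0
13.43 [ 536.7 -181.5  212.2] [-3.140e+00  1.000e-03  1.336e+00] [-0.5  1.1  0.4] 91.8 0.0
```

```bash
python3 -m creep '0 -0.005 -0.025 0 0 0 100;0 0 -0.025 0 0 0 100;0 0 -0.023 0 0 0 100;0 0 0 0 0 0 40;0 0 0 0 0 0 0;0 0 0 0 0 0 0;0 0 0 0 0 0 0;0 0 0 0 0 0 0'; python3 -m creep '0 0 0 0 0 0 0;0 0 0 0 0 0 0;0 0 0 0 0 0 0;0 0 0 0 0 0 0;0 0 0 0 0 0 0;0 0 0 0 0 0 0;0 0 0 0 0 0 0;0 0 0 0 0 0 0'
```

```text
time: 14.1
tool_pos: [538.6, -187.2, 143.1]
tcp_rot: [3.136, 0.002, 1.337]
contact_force: [0.4, 0.9, 0.8]
grip_width: 63.1
finger_force: 0.0
time: 14.77
tool_pos: [535.5, -186.8, 141.3]
tcp_rot: [-3.139, 0.001, 1.337]
contact_force: [-9.4, 1.2, 6.1]
grip_width: 21.5
finger_force: 30.0
```

```bash
python3 -m creep '-0.0091 0.0027 0 0 0 -0.1 0;-0.0088 0.0036 0 0 0 -0.1 0;-0.0084 0.0045 0 0 0 -0.1 0;-0.0079 0.0053 0 0 0 -0.1 0;-0.0073 0.006 0 0 0 -0.1 0;-0.0067 0.0067 0 0 0 -0.1 0'; python3 -m creep '-0.006 0.0074 0 0 0 -0.1 0;-0.0052 0.0079 0 0 0 -0.1 0;-0.0044 0.0084 0 0 0 -0.1 0;-0.0035 0.0088 0 0 0 -0.1 0;-0.0026 0.0091 0 0 0 -0.1 0;0 0 0 0 0 0 0'
```

```text
time: 15.27
tool_pos: [488.6, -159.4, 141.3]
tcp_rot: [3.138, 0.003, 0.732]
contact_force: [-1.6, -6.6, -0.4]
grip_width: 21.4
finger_force: 30.0
time: 15.77
tool_pos: [465.3, -116.1, 141.2]
tcp_rot: [3.14, 0.006, 0.231]
contact_force: [-9.7, -1.6, 5.0]
grip_width: 21.7
finger_force: 30.0
```

```bash
python3 -m creep '-0.0017 0.0093 0 0 0 -0.1 0;-0.0008 0.0095 0 0 0 -0.1 0;0.0002 0.0095 0 0 0 -0.1 0;0 0 0 0 0 0 0'; python3 -m creep '0.0011 0.0094 0 0 0 -0.1 0;0.0021 0.0093 0 0 0 -0.1 0;0 0 0 0 0 0 0;0 0 0 0 0 0 0'
```

```text
time: 16.1
tool_pos: [463.0, -87.6, 141.2]
tcp_rot: [3.139, 0.007, -0.069]
contact_force: [-10.4, 0.5, 7.1]
grip_width: 21.2
finger_force: 30.0
time: 16.43
tool_pos: [466.2, -69.1, 141.2]
tcp_rot: [3.138, 0.007, -0.265]
contact_force: [-10.9, -0.4, 8.3]
grip_width: 21.6
finger_force: 30.0
```

```bash
python3 -m creep '0.0005 0.002 0 0 0 0 0;0 0 0 0 0 0 0'; python3 -m creep '0.0005 0.002 0 0 0 0 0;0 0 0 0 0 0 0';  python3 -m creep '0.0003 0.001 0 0 0 0 0;0 0 0 0 0 0 0'
```

```text
time: 16.6
tool_pos: [466.1, -68.8, 141.1]
tcp_rot: [3.135, 0.008, -0.263]
contact_force: [-13.9, -9.5, 7.0]
grip_width: 21.5
finger_force: 30.0
time: 16.77
tool_pos: [466.3, -68.5, 141.1]
tcp_rot: [3.132, 0.008, -0.263]
contact_force: [-16.5, -21.2, 7.8]
grip_width: 21.6
finger_force: 30.0
time: 16.93
tool_pos: [466.3, -68.3, 141.1]
tcp_rot: [3.131, 0.008, -0.262]
contact_force: [-18.7, -26.2, 7.5]
grip_width: 21.4
finger_force: 30.0
```

```bash
python3 -m creep '0 0 0 0 0 0 100;0 0 0 0 0 0 100;0 0 0 0 0 0 100;0 0 0 0 0 0 100;0 0 0 0 0 0 100;0 0 0 0 0 0 100'; python3 -m creep '0 0 0.02 0 0 0 100;0 0 0.03 0 0 0 100;0 0 0.03 0 0 0 100;-0.02 -0.01 0.02 0 0 0 100;-0.02 -0.02 0.02 0 0 0 100;0 -0.02 0 0 0 0 100;0 0 0 0 0 0 100'
python3 - <<'E'
from h import *
obs(); cv2.imwrite("pics/w5.png",viewer.capture("wrist")[:,:,::-1]); t=viewer.capture("top")[:,:,::-1]; cv2.imwrite("pics/t5.png",t)
E
```

```text
time: 17.43
tool_pos: [470.2, -64.6, 141.5]
tcp_rot: [3.138, 0.0, -0.263]
contact_force: [0.1, -0.9, -0.3]
grip_width: 56.2
finger_force: 0.0
time: 18.02
tool_pos: [430.2, -117.1, 263.0]
tcp_rot: [3.137, -0.003, -0.265]
contact_force: [1.2, 0.1, -0.1]
grip_width: 91.4
finger_force: 0.0
18.02 [ 430.2 -117.1  263. ] [ 3.137e+00 -3.000e-03 -2.650e-01] [ 1.2  0.1 -0.1] 91.4 0.0
```

View pics/w5.png

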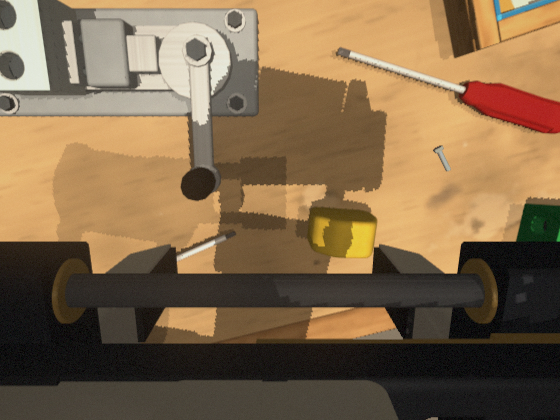

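The lever is home, with its handle at (199,183) and the bar square to the vice. I'll take one last look over the block.

```bash
python3 -m creep '0.015 0.03 0 0 0 0 100;0.02 0.03 0 0 0 0 100;0.02 0.03 0 0 0 0 100;0.02 0.03 0 0 0 0 100;0.02 0.03 0 0 0 0 100;0 0.01 0 0 0 0 100;0 0 0 0 0 0 100'
python3 - <<'E'
from h import *
obs(); info=viewer.camera_info("wrist"); im=viewer.capture("wrist")[:,:,::-1]
O=np.array([590.5,25,90]); print(proj(info,O))
cv2.imwrite("pics/w6.png",cv2.resize(im[0:245,80:480],None,fx=2,fy=2,interpolation=cv2.INTER_CUBIC))
E
```

```text
time: 18.7
tool_pos: [524.9, 48.4, 260.2]
tcp_rot: [3.138, 0.003, -0.259]
contact_force: [-0.6, -1.1, -1.2]
grip_width: 91.8
finger_force: 0.0
18.7 [524.9  48.4 260.2] [ 3.138e+00  3.000e-03 -2.590e-01] [-0.6 -1.1 -1.2] 91.8 0.0
(np.float64(280.8203622109037), np.float64(116.35213383012363))
```

View pics/w6.png

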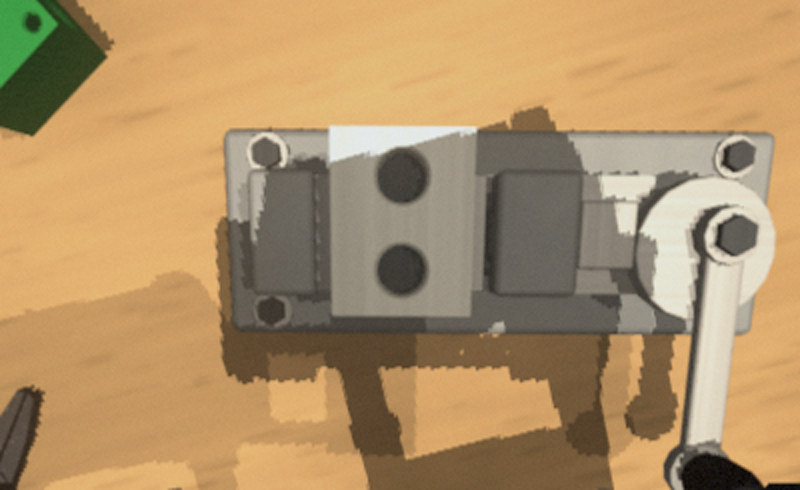

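The two-port face is up and square. The block spans (330..475, 125..317) in the crop and the jaws span rows 170..294. I'll do a quick offset check by rays.

```bash
python3 - <<'E'
from h import *
info=viewer.camera_info("wrist"); f=lambda u,v,z: ray(info,80+u/2,v/2,z)
a=-.265;U=np.array([np.cos(a),np.sin(a),0])
print("block",f(402,125.5,90)@U,f(402,317,90)@U,(f(402,125.5,90)+f(402,317,90))@U/2)
print("jaws",[((f(x,170,64)+f(x,294,64))@U/2).round(1) for x in(285,538)])
c=[f(*p,90) for p in[(330,125),(476,126),(471,317),(331,316)]]; e=c[1]-c[0]+c[2]-c[3]; print("yaw",np.arctan2(e[0],-e[1]), np.mean(c,0))
print("foot",(f(400,130,14)+f(400,331,14))@U/2)
E
```

```text
block 598.4989219990545 533.8244316026415 566.161676800848
jaws [np.float64(563.1), np.float64(563.6)]
yaw -0.26687167593225747 [592.76194601  22.21529898  90.        ]
foot 563.5016530781364
```

```bash
python3 -c "
from plant import order; print(order.close_job())"
```

```text
the job is handed in; nothing more can be done
None
```

The block is back in the vice with its two-port face up, square to the jaws and about 3 mm off the middle of their width; the lever is clamped fully home, the gripper is clear of everything, no bystander tool was touched, and I handed the job in at about 19 s.

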